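# Let the hand mirror swing upright and lock it on its hanger

### The arm

A 6-joint arm with a two-finger parallel gripper is mounted at the origin on the work surface. World frame = base frame: x ahead of the robot, y to its left, z up, the work surface at z = 0. Lengths are in m, angles in degrees, forces in N, time in s.
With the tool pointing down it reaches from about 0.3 to 0.75 m from the base axis. Payload 8.5 kg.
Tool frame: the origin (TCP) lies on the centre line of the jaws, within the pads' length; the fingertips stand 19 mm ahead of it and the grasp point (between the pads) is the TCP (env.tcp_to_tips is the z of the fingertips in the tool frame, in m); z points along the fingers, y is the line along which they close (so a half turn about z gives the same grasp; the last joint's range is limited). The gripper opens to 85 mm and grips with 20 to 120 N. Pads are 22 mm wide; open, the fingers measure 114 mm over their backs; the gripper's body (76 mm by 85 mm) begins 54 mm behind the grasp point. The pads swing forward as they close: fully open they stand 13 mm farther back than shut.
Start: joints at [-81.263, 21.807, 74.336, -0, 83.858, -12.336], TCP at [0.198, -0.513, 0.25] pointing down, gripper open.
Joint ranges: [-178.18, 178.18], [-50.72, 133.34], [12.68, 142.11], [-81.47, 261.47], [9.98, 163.14], [-165.26, 165.26]. Speed limits (degrees/s): [136.94, 136.94, 180, 180, 180, 180].

### API

Orientations are given as a 3x3 rotation matrix whose columns are the frame's x, y, z axes.
In Python, from rig import env gives the robot as it stands.
- The arm moves only by the tool servo_tool, never from a script. Its argument "steps" is a list of rows, each an object of numbers: "tx", "ty", "tz": the shift along the world's x, y, z in cm; "yaw": the turn about the world's z in degrees; "claw": the finger opening in cm, from 0 to 8.54. In form: [{"tx": .., "ty": .., "tz": .., "yaw": .., "claw": ..}, ...]. A call has 1 to 20 rows; each row shifts and turns the commanded pose from where the row before left it; what a row does not reach is not made up. A row lasts 1/10 s, in which the tool goes at most 50 mm and 8.59 degrees, less where a joint would pass 70% of its speed; a pose out of reach is approached as far as the arm can. A call with a gripper value outside its range is refused whole. The fingers move at their own pace and stop on an object; "newtons" is the grip in N (left out, the last holds). Time passes only in rows, so rows that do not move let the fingers close. It gives the time, the measured TCP pose, the force, the opening and the grip force at its end, in the units of the state.
- env.observe(): the state, without advancing time (a new reading comes with each control period).
- env.get_image(name): name is "scene" or "top"; returns (picture, depth): 400x640x3 uint8, red, green, blue; 400x640 float32, m along the optical axis (not along the pixel's ray), 0 where there is no reading.
- env.camera_model(name): a dict with "fovy" (degrees; the focal length in pixels is half the picture's height over the tangent of half this angle, whatever the lens; pixels are square), "cx", "cy" (the principal point, pixels), "T" (4x4, takes a point from camera to world coordinates). Camera axes: x right, y down, z forward; pixel columns grow to the right and rows downward; lengths in m; the calibration is good to about 2 mm. A picture is of the moment at which its call begins. camera_model takes no time and is no camera call.
- env.close_job(): hands the job in; it is judged then, once.
The state is a dict: "time_s": time; "q": joint angles; "qvel": joint speeds; "joint_efforts": joint torques, N m; "position": TCP position; "tool_rot": TCP orientation; "ft_force": force on the tool from outside, world axes, zero at the start; "wrist_torque": the same for the moment, N m; "grip_width": finger opening in m; "gripper_force": force on a finger pad.
Only numpy, scipy, OpenCV 4.12 (cv2) and the standard library are available. Lean on these libraries where they do the work, as an engineer would, in place of code of your own. Each camera call takes 0.05 s, during which the arm holds its last target. There are 200 camera calls.

### The job

Put the steel hand mirror away on its hanger. It lies flat on the glass shelf with its cross-bar sticking out over the front edge: pinch the bar firmly by its two ends so that it stays sticking out as you lift it clear of the shelf, then loosen the pinch just enough that the mirror swings down and hangs straight below the bar, and clamp it firmly again. Hang the bar in the dip of the hanger's two prongs with the mirror's head below them, let go, and then push the hanger's flip-over keeper fully shut over the bar, leaving everything else where it stands.

Things in the scene. Friction and masses are not known exactly. Their poses are not given: they have to be found in the camera images.
- mirror: T-shaped steel hand mirror, about 0.22 kg: round head 84 across, 6 thick; flat handle 10 x 6; cross-bar 50 long, 10 thick, flat end faces 12 across. Origin: centre of the bar; y along the bar, x from head to bar, head centre at x -118. Lies with x to the robot, bar 34 to 42 out from the shelf edge. Pinched at the bar ends: level at 60 N, sags at 30 N, hangs straight below 8 N, slips out below 2 N
- shelf: low glass shelf on steel legs, fixed: plate 220 deep (x), 340 wide (y), 10 thick, top 80 above the table; steel rail 26 high round its back and the back half of its sides. Origin on the table under the middle of the front edge (nearest the robot); plate from x 0 to 220
- hanger: steel stand, fixed. Origin on the table under the seat; z up, its two prongs point to its -x (roughly to the robot). Foot 100 across and post 18 across stand at x +68; head block from x +51 to +77, 40 wide, top 234 above the table. Nothing of it lies in front of x -28
- seat (a point): where the centre of the mirror's bar lies when hung, 230 above the table; axes as the hanger's. Two round prongs, 8 thick, centred at y +-12 (16 free between them for the handle), run from the block to x -24; the bar rests in their dip at x -6 to +8; their upturned tips rise to z +5, so the bar must come in from -x at z +15 or more, then go down
- keeper (a joint): hinged steel tongue over the prongs, 12 wide, 4 thick, 68 long, end lip 11 down. Hinge along y at x +48, z +10 from the seat. 0 = shut, lying level over the bar to x -20; at 1.9 to 2.3 rad it stands up, leaning away to +x; stop at 2.4. Stiff hinge: stays where left, moves at under 1 N; push it from its +x side over to -x, then down
- keeper_end (a point): middle of the free end of the keeper tongue, 68 from its hinge
- caddy: bystander on the shelf, loose: round grey plastic caddy with a white flip lid, 78 across, 72 high; origin at the centre of its underside
- brush_holder: bystander on the shelf, loose: white ceramic toothbrush holder, 60 across, 95 high, brushes up to 175; origin at the centre of its underside
- hair_clip: bystander on the shelf, loose: blue plastic hair clip, 62 x 20 x 18 high; origin at its underside
- soap: bystander on the shelf, loose: white bar of soap, 64 x 42 x 20 high; origin at the centre of its underside
- cream_jar: bystander beside the hanger, loose: squat jar, 54 across, 42 high; origin at the centre of its underside
- shampoo: bystander behind and beside the hanger, loose: bottle, 56 across, 165 high; origin at the centre of its underside
Not all that is in view belongs to the job. Several things have the shape of the mirror; the one meant has the colours described above.

How it is judged:
By the outcome, as a careful person would: the job done as asked, in the order asked, and still so for the second after the job is handed in, with the robot touching nothing.
It also fails if it takes over 59 s, if anything falls off the work surface, if the arm or the gripper's body presses on something with over 40 N, if the wrist force passes 120 N, or if a joint passes its speed limit or range.

## Working session

There is one attempt and no reset: what is moved stays moved. The work goes in short steps, Python scripts to look and compute and a tool call to move; the robot and the scene stay as the last step left them, time stands still between calls to the robot, and variables do not carry over. Pictures are saved under pics/ and viewed, at most 12 in all, crops included, and the job is handed in when it is done.

Besides the shell and the picture viewer there is one more tool, called after "Request:" by a JSON object that holds its "api" and its "payload", one argument or row to a line. servo_tool: Moves the arm, as the interface text tells. Its arguments: {"type":"object","properties":{"steps":{"type":"array"},"newtons":{"type":"number"}},"required":["steps"]}

```bash
ls; mkdir -p pics; cat > h.py <<'E'
import numpy as np, cv2
from rig import env
def cam(n):
    m=env.camera_model(n); f=200/np.tan(np.radians(m["fovy"])/2); return f,m["cx"],m["cy"],np.array(m["T"])
def cloud(n,d):
    f,cx,cy,T=cam(n); v,u=np.mgrid[0:400,0:640]
    P=np.stack([(u-cx)/f*d,(v-cy)/f*d,d],-1); return P@T[:3,:3].T+T[:3,3]
def ray(n,u,v,z):
    f,cx,cy,T=cam(n); r=T[:3,:3]@np.array([(u-cx)/f,(v-cy)/f,1]); return T[:3,3]+r*(z-T[2,3])/r[2]
def proj(n,p):
    f,cx,cy,T=cam(n); c=T[:3,:3].T@(np.array(p)-T[:3,3]); return cx+f*c[0]/c[2],cy+f*c[1]/c[2]
def shot(n,name):
    im,d=env.get_image(n); np.savez(f"pics/{name}.npz",im=im,d=d); return im,d
def save(im,name,box=None,k=1):
    if box: im=im[box[1]:box[3],box[0]:box[2]]
    cv2.imwrite(f"pics/{name}.png",cv2.resize(im[...,::-1],None,fx=k,fy=k,interpolation=cv2.INTER_CUBIC))
E
python3 - <<'E'
from h import *
for n in("scene","top"):
    im,d=shot(n,n+"0"); save(im,n+"0",k=1.25); f,cx,cy,T=cam(n); print(n,f,cx,cy,T.round(3))
s=env.observe(); print(s["time_s"],s["position"],s["tool_rot"],s["ft_force"],s["grip_width"],env.tcp_to_tips)
E
```

```text
pics
scene 405.68833777425107 320.32907171902286 201.70337513311824 [[-0.624  0.636 -0.454  0.983]
 [ 0.781  0.511 -0.358  0.443]
 [ 0.005 -0.578 -0.816  1.064]
 [ 0.     0.     0.     1.   ]]
top 393.4331210442191 321.8525325207645 194.25551101257528 [[-1.300e-02 -9.970e-01  7.300e-02  3.750e-01]
 [-1.000e+00  1.300e-02  1.000e-03  5.900e-02]
 [-2.000e-03 -7.300e-02 -9.970e-01  1.352e+00]
 [ 0.000e+00  0.000e+00  0.000e+00  1.000e+00]]
0.1 [ 0.19771522 -0.51298743  0.24978198] [[ 9.33116756e-01  3.59573487e-01 -1.66032332e-04]
 [ 3.59573393e-01 -9.33115917e-01  1.28846434e-03]
 [ 3.08370203e-04 -1.26198847e-03 -9.99999156e-01]] [-0.30042347  0.47345764 -0.04653986] 0.08529895084977332 0.019
```

View pics/scene0.png

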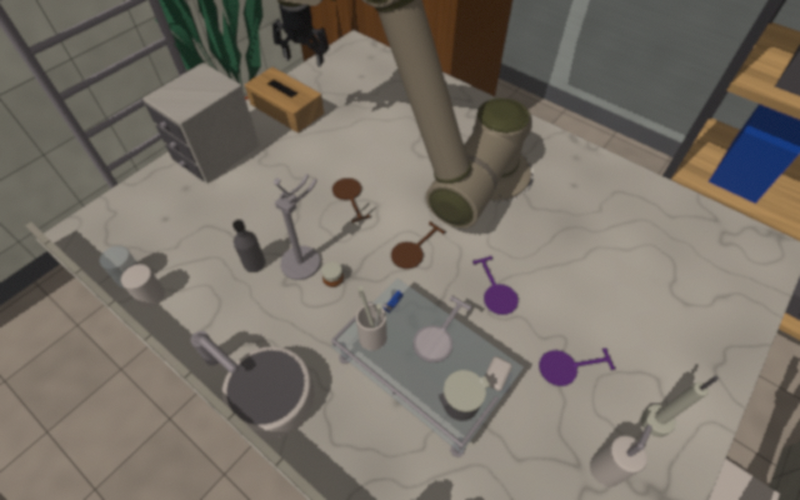

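View pics/top0.png

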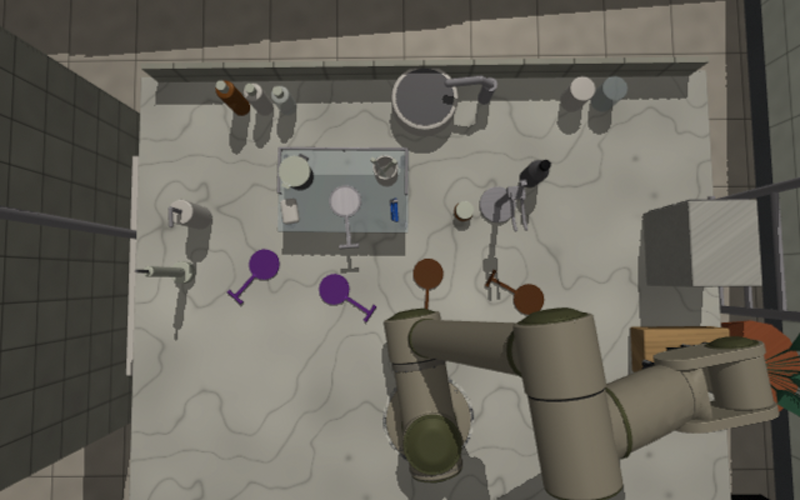

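Scene: mirror on the shelf, head (345,202), bar ~(349,245) in the top view. The hanger foot is at (497,205), its prongs at ~(518,205), with the keeper near it. Shelf front edge runs along row ~230.

```bash
python3 - <<'E'
from h import *
Z=np.load("pics/top0.npz"); im,d=Z["im"],Z["d"]
S=np.load("pics/scene0.npz"); 
a=cv2.resize(im[140:210,220:335][...,::-1],(800,487),interpolation=cv2.INTER_CUBIC)
b=im[120:200,350:450]; c=S["im"][120:240,190:290]
b=cv2.resize(b[...,::-1],(400,320),interpolation=cv2.INTER_CUBIC);c=cv2.resize(c[...,::-1],(400,480),interpolation=cv2.INTER_CUBIC)
o=np.zeros((480,800,3),np.uint8);o[:320,:400]=b;o[:,400:]=c
cv2.imwrite("pics/m.png",a);cv2.imwrite("pics/hg.png",o)
P=cloud("top",d);
print("mirror z cm*10");
sub=P[184:202,266:292,2]*1000; print(sub.round(0).astype(int))
Q=cloud("top",d)
m=np.zeros(d.shape,bool);m[120:200,360:440]=1
for lo,hi in((.2,.23),(.23,.26),(.26,.33)):
    k=m&(Q[...,2]>lo)&(Q[...,2]<hi); v,u=np.nonzero(k)
    print(lo,k.sum()); print(np.c_[u,v,(Q[k]*1000).round(0)].astype(int)[::max(1,k.sum()//45)].tolist())
E
```

```text
mirror z cm*10
[[  81   79   85   84   81   80   79   76   80   83   86   86   87   83
    80   79   78   84   79   81   81   82   82   78   80   76]
 [  79   79   78   78   79   83   81   83   81   86   87   84   84   80
    77   83   81   78   81   82   83   80   78   80   77   79]
 [   0    5   -3   -2   -1    1   -6   -2    1    2   -1   86   84   89
     0    2    2   -1   -1    1    1    1   -1   -3    3    0]
 [  -4    2   -1   -4    3   -7   -2    5   -5   -1    0   85   88   86
    -1   -4    1   -1    1    3    5    0    1   -7    2    3]
 [  -1    3   -2   -2    0   -5    1    0    4   -2    0   87   90   86
    -2 1352    7    1    3    1   -2    4    2    2   -2   -3]
 [   0   -1   -2   -4    0    5   -2   -3    3    1    4   91   86   87
  1352    3    2   -2   -2    3    1    0    3    1    1    2]
 [   0    5    1   -1   -1   -2    5    5    1   -4    1   84   81   83
     3   -1   -1    3    3   -3    3   -1   -2    1    7   -1]
 [   0    2    0   -2    2    3    0    5    0   -3    0   85   84   86
    -2    4   -5    4    1    4    2   -2    3   -3    0    2]
 [  -
[... 5209 characters left out ...]
 [416, 149, 574, -198, 288], [417, 149, 574, -201, 287], [418, 149, 574, -204, 286], [414, 150, 574, -196, 276], [415, 150, 573, -197, 281], [416, 150, 573, -200, 279], [417, 150, 573, -203, 281], [418, 150, 573, -206, 279], [414, 151, 571, -195, 277], [415, 151, 570, -197, 281], [416, 151, 570, -200, 278], [417, 151, 571, -203, 277], [418, 151, 570, -206, 278], [414, 152, 568, -196, 274], [415, 152, 568, -198, 278], [416, 152, 568, -201, 275], [417, 152, 568, -204, 274], [413, 153, 568, -196, 263], [414, 153, 566, -197, 269], [415, 153, 566, -199, 270], [416, 153, 567, -203, 268], [417, 153, 567, -206, 268], [414, 154, 564, -198, 265], [415, 154, 565, -201, 264], [417, 154, 565, -207, 260]]
```

View pics/m.png

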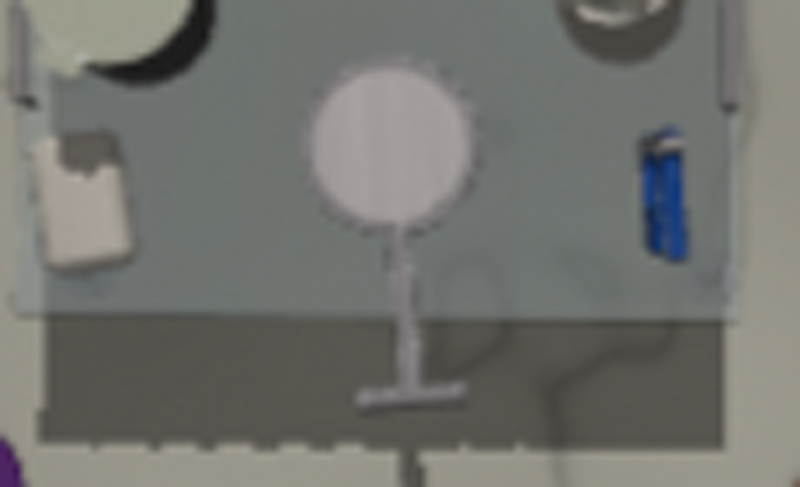

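View pics/hg.png

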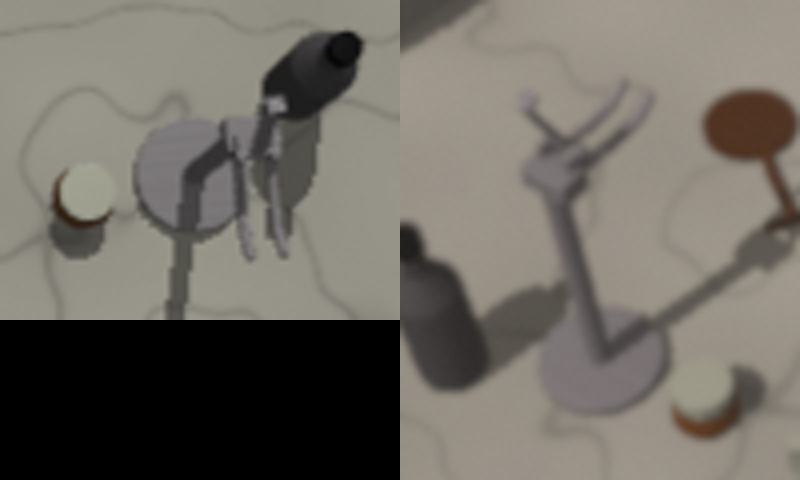

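Crop shows the bar at about (270–287, 195–198) raw, tilted several degrees. The hanger prongs run from raw (409,162) to (412,185) and (418,162) to (420,184), with the keeper standing up at (418,147). Now I'll fit poses.

```bash
python3 - <<'E'
from h import *
for n in("top","scene"):
    Z=np.load(f"pics/{n}0.npz"); d=Z["d"]; P=cloud(n,d)
    # bar+handle beyond the shelf edge
    x,y,z=P[...,0],P[...,1],P[...,2]
    b=(z>.078)&(z<.1)&(x>.33)&(x<.425)&(abs(y-.16)<.05)
    q=P[b]; print(n,"bar+handle",b.sum(),q.min(0),q.max(0))
    xe=q[:,0].min(); 
    # bar pts: rotate-insensitive: minAreaRect on those within 22mm of front
    k=q[q[:,0]<xe+.02]; k=k[np.abs(k[:,1]-k[:,1].mean())>.007]
    print(" bar fit slope deg",np.degrees(np.arctan(np.polyfit(k[:,1],k[:,0],1)[0])),"rect",cv2.minAreaRect((k[:,:2]*1000).astype(np.float32)),"z",np.median(k[:,2]))
    hd=(z>.079)&(z<.095)&(abs(x-.51)<.06)&(abs(y-.16)<.06)
    g=(z>.212)&(z<.24)&(x>.47)&(x<.6)&(abs(y+.205)<.04); q=P[g]
    print(" hanger",len(q),q.min(0),q.max(0))
    pr=q[(q[:,0]<.545)]; 
    c=pr[:,1]-(-.205+.1*(pr[:,0]-.51)); L=pr[c>0];R=pr[c<0]
    for s in(L,R): p=np.polyfit(s[:,0]-.51,s[:,1],1); print("  prong slope",np.degrees(np.arctan(p[0])),"y at .51",p[1],s[:,0].min(),len(s))
    bl=q[(q[:,0]>.563)&(q[:,0]<.59)]; print("  block",bl.mean(0),cv2.minAreaRect((bl[:,:2]*1000).astype(np.float32)))
    kp=(z>.262)&(x>.5)&(x<.65)&(abs(y+.2)<.04); q=P[kp]; print("  keeper",len(q),q.mean(0),"top",q[q[:,2]>.298].mean(0),q[:,2].max())
    ft=(z>.003)&(z<.03)&(abs(x-.58)<.08)&(abs(y+.195)<.06); print("  foot",cv2.minEnclosingCircle((P[ft][:,:2]*1000).astype(np.float32)),np.median(P[ft][:,2]))
Z=np.load("pics/top0.npz")
im=Z["im"]; g=cv2.inRange(cv2.cvtColor(im,cv2.COLOR_RGB2HSV),(0,0,130),(180,40,255))
P=cloud("top",Z["d"]); 
sh=Z["im"]
for u in(235,260,300,315):
    col=P[170:192,u,2]; v=170+np.nonzero(col>.06)[0].max(); print("edge",P[v,u],ray("top",u,v+.5,.08))
E
```

```text
Traceback (most recent call last):
ValueError: zero-size array to reduction operation minimum which has no identity
```

```bash
cat > fit.py <<'E'
from h import *
for n in("top","scene"):
    Z=np.load(f"pics/{n}0.npz"); d=Z["d"]; P=cloud(n,d)
    x,y,z=P[...,0],P[...,1],P[...,2]
    b=(z>.075)&(z<.1)&(x>.43)&(x<.485)&(abs(y-.197)<.05)
    q=P[b]; print(n,"bar+handle",b.sum(),q.min(0),q.max(0))
    k=q[q[:,0]<q[:,0].min()+.02]; print(" rect",cv2.minAreaRect((k[:,:2]*1000).astype(np.float32)),"z",np.median(k[:,2]))
    k=k[np.abs(k[:,1]-k[:,1].mean())>.007]
    print(" bar fit slope deg",np.degrees(np.arctan(np.polyfit(k[:,1],k[:,0],1)[0])))
    g=(z>.212)&(z<.24)&(x>.47)&(x<.6)&(abs(y+.205)<.04); q=P[g]
    print(" hanger",len(q),q.min(0),q.max(0))
    pr=q[(q[:,0]<.545)]; c=pr[:,1]-(-.205+.1*(pr[:,0]-.51))
    for s in(pr[c>0],pr[c<0]): p=np.polyfit(s[:,0]-.51,s[:,1],1); print("  prong slope",np.degrees(np.arctan(p[0])),"y at .51",p[1],s[:,0].min(),len(s))
    bl=q[(q[:,0]>.563)&(q[:,0]<.59)]; print("  block",bl.mean(0),cv2.minAreaRect((bl[:,:2]*1000).astype(np.float32)))
    kp=(z>.262)&(x>.5)&(x<.65)&(abs(y+.2)<.04); q=P[kp]; print("  keeper",len(q),q.mean(0),"top",q[q[:,2]>.298].mean(0),q[:,2].max())
    ft=(z>.004)&(z<.03)&(abs(x-.58)<.08)&(abs(y+.195)<.06); print("  foot",cv2.minEnclosingCircle((P[ft][:,:2]*1000).astype(np.float32)),np.median(P[ft][:,2]))
    m=(abs(z-.0845)<.006)&(abs(x-.57)<.06)&(abs(y-.2)<.06)
P=cloud("top",np.load("pics/top0.npz")["d"])
for u in(235,260,300,310):
    v=170+np.nonzero(P[170:192,u,2]>.06)[0].max(); print("edge",ray("top",u,v+.5,.08))
E
python3 fit.py
```

```text
top bar+handle 72 [0.45465199 0.17634644 0.08061516] [0.48427438 0.22516189 0.09255265]
 rect ((465.3331298828125, 200.89222717285156), (18.3638916015625, 48.98914337158203), 4.1599225997924805) z 0.08760892479643134
 bar fit slope deg -4.742654653924506
 hanger 220 [ 0.48093791 -0.2225437   0.219611  ] [ 0.58509048 -0.18054753  0.23966317]
  prong slope 5.257677831248887 y at .51 -0.19388862728785924 0.48093791095255567 64
  prong slope 4.8493280362198545 y at .51 -0.21759399852532998 0.4833125458470185 62
  block [ 0.57505814 -0.19314543  0.2339571 ] ((574.18505859375, -200.41555786132812), (39.649261474609375, 21.497966766357422), 89.21952819824219)
  keeper 49 [ 0.57402982 -0.19971798  0.28963961] top [ 0.57842062 -0.19996037  0.30549633] 0.3096877249410941
  foot ((578.8689575195312, -193.60623168945312), 90.878173828125) 0.012193769043996272
scene bar+handle 92 [0.45443592 0.17686857 0.07645571] [0.48491444 0.22699212 0.09216679]
 rect ((464.8879699707031, 202.10520935058594), (18.68476676940918, 50.09001541137695), 2.5789237022399902) z 0.08636375432106119
 bar fit slope deg -5.132559710899032
 hanger 309 [ 0.48048736 -0.22187243  0.21299005] [ 0.58846018 -0.17713576  0.23999962]
  prong slope 5.814041145461399 y at .51 -0.19151482426756866 0.4804873569202205 63
  prong slope 5.9688130184854815 y at .51 -0.21534153929913996 0.48213742379315583 60
  block [ 0.57728719 -0.19525276  0.22927349] ((575.8496704101562, -197.98776245117188), (25.157798767089844, 41.693702697753906), 0.12448416650295258)
  keeper 43 [ 0.57687929 -0.19719863  0.29243405] top [ 0.57880265 -0.1987611   0.3028921 ] 0.3068082405548266
  foot ((568.3920288085938, -186.4181365966797), 83.49601745605469) 0.010974839581123774
edge [0.5007792  0.34258963 0.08      ]
edge [0.49973957 0.26136751 0.08      ]
edge [0.4817876  0.13159689 0.08      ]
edge [0.49766114 0.09898932 0.08      ]
```

Request:
{"api": "servo_tool", "payload": {
  "steps": [
    {"tx":1.31,"ty":3.57,"yaw":-0.8},
    {"tx":1.31,"ty":3.57,"yaw":-0.8},
    {"tx":1.31,"ty":3.57,"yaw":-0.8},
    {"tx":1.31,"ty":3.57,"yaw":-0.8},
    {"tx":1.31,"ty":3.57,"yaw":-0.8},
    {"tx":1.31,"ty":3.57,"yaw":-0.8},
    {"tx":1.31,"ty":3.57,"yaw":-0.8},
    {"tx":1.31,"ty":3.57,"yaw":-0.8},
    {"tx":1.31,"ty":3.57,"yaw":-0.8},
    {"tx":1.31,"ty":3.57,"yaw":-0.8},
    {"tx":1.31,"ty":3.57,"yaw":-0.8},
    {"tx":1.31,"ty":3.57,"yaw":-0.8},
    {"tx":1.31,"ty":3.57,"yaw":-0.8},
    {"tx":1.31,"ty":3.57,"yaw":-0.8},
    {"tx":1.31,"ty":3.57,"yaw":-0.8},
    {"tx":1.31,"ty":3.57,"yaw":-0.8},
    {"tx":1.31,"ty":3.57,"yaw":-0.8},
    {"tx":1.31,"ty":3.57,"yaw":-0.8},
    {"tx":1.31,"ty":3.57,"yaw":-0.8},
    {"tx":1.31,"ty":3.57,"yaw":-0.8}
  ]
}}

```text
invalid input at $.steps[0]: expected keys tx, ty, tz, yaw, claw
```

Request:
{"api": "servo_tool", "payload": {
  "steps": [
    {"tx":1.31,"ty":3.57,"tz":0,"yaw":-0.8,"claw":8.5},
    {"tx":1.31,"ty":3.57,"tz":0,"yaw":-0.8,"claw":8.5},
    {"tx":1.31,"ty":3.57,"tz":0,"yaw":-0.8,"claw":8.5},
    {"tx":1.31,"ty":3.57,"tz":0,"yaw":-0.8,"claw":8.5},
    {"tx":1.31,"ty":3.57,"tz":0,"yaw":-0.8,"claw":8.5},
    {"tx":1.31,"ty":3.57,"tz":0,"yaw":-0.8,"claw":8.5},
    {"tx":1.31,"ty":3.57,"tz":0,"yaw":-0.8,"claw":8.5},
    {"tx":1.31,"ty":3.57,"tz":0,"yaw":-0.8,"claw":8.5},
    {"tx":1.31,"ty":3.57,"tz":0,"yaw":-0.8,"claw":8.5},
    {"tx":1.31,"ty":3.57,"tz":0,"yaw":-0.8,"claw":8.5},
    {"tx":1.31,"ty":3.57,"tz":0,"yaw":-0.8,"claw":8.5},
    {"tx":1.31,"ty":3.57,"tz":0,"yaw":-0.8,"claw":8.5},
    {"tx":1.31,"ty":3.57,"tz":0,"yaw":-0.8,"claw":8.5},
    {"tx":1.31,"ty":3.57,"tz":0,"yaw":-0.8,"claw":8.5},
    {"tx":1.31,"ty":3.57,"tz":0,"yaw":-0.8,"claw":8.5},
    {"tx":1.31,"ty":3.57,"tz":0,"yaw":-0.8,"claw":8.5},
    {"tx":1.31,"ty":3.57,"tz":0,"yaw":-0.8,"claw":8.5},
    {"tx":1.31,"ty":3.57,"tz":0,"yaw":-0.8,"claw":8.5},
    {"tx":1.31,"ty":3.57,"tz":0,"yaw":-0.8,"claw":8.5},
    {"tx":1.31,"ty":3.57,"tz":0,"yaw":-0.8,"claw":8.5}
  ]
}}

```text
time_s: 2.1
position: [0.4599, 0.2025, 0.25]
tool_rot: [[0.996, 0.088, -0.001], [0.088, -0.996, -0.0], [-0.001, 0.0, -1.0]]
ft_force: [1.1, -0.5, 0.1]
grip_width: 0.0851
gripper_force: 0.0
```

Request:
{"api": "servo_tool", "payload": {
  "steps": [
    {"tx":0,"ty":-0.1,"tz":-3,"yaw":0,"claw":8.5},
    {"tx":0,"ty":0,"tz":-3,"yaw":0,"claw":8.5},
    {"tx":0,"ty":0,"tz":-3,"yaw":0,"claw":8.5},
    {"tx":0,"ty":0,"tz":-2,"yaw":0,"claw":8.5},
    {"tx":0,"ty":0,"tz":-1,"yaw":0,"claw":8.5},
    {"tx":0,"ty":0,"tz":0,"yaw":0,"claw":8.5}
  ]
}}

```text
time_s: 2.7
position: [0.4593, 0.1997, 0.1294]
tool_rot: [[0.996, 0.088, -0.002], [0.088, -0.996, -0.0], [-0.002, 0.0, -1.0]]
ft_force: [-0.3, 0.6, 0.2]
grip_width: 0.0852
gripper_force: 0.0
```

```bash
python3 - <<'E'
from h import *
im,d=shot("scene","scene1"); p=proj("scene",(.46,.201,.083)); print(p)
u,v=map(int,p); save(im,"s1",(u-50,v-40,u+50,v+35),8)
E
```

```text
(np.float64(368.1922608469557), np.float64(241.4256678892832))
```

View pics/s1.png

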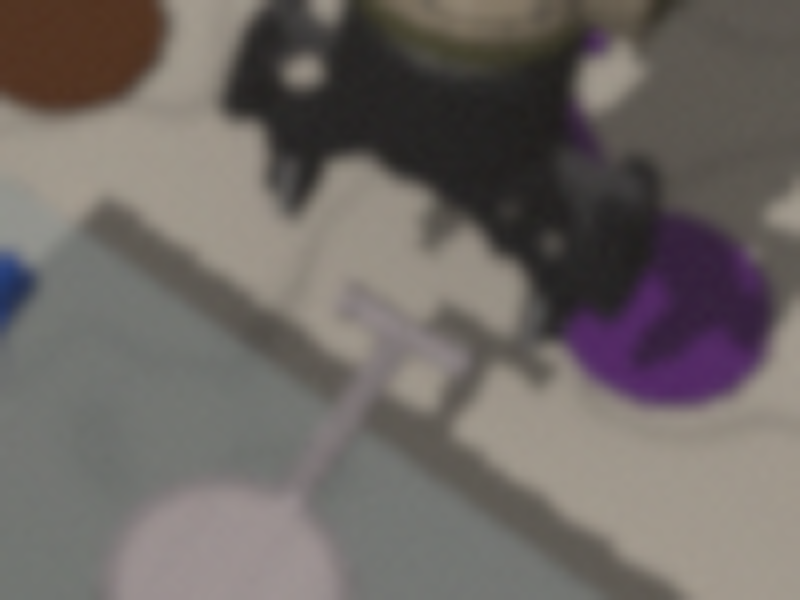

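Bar at crop (403,330), i.e. raw (368.4,242), matching the projection (368.2,241.4); the open fingers straddle it. Next: descend and pinch.

Request:
{"api": "servo_tool", "payload": {
  "steps": [
    {"tx":0,"ty":0.1,"tz":-1.6,"yaw":0,"claw":8.5},
    {"tx":0,"ty":0,"tz":-1.5,"yaw":0,"claw":8.5},
    {"tx":0.05,"ty":0,"tz":-1.0,"yaw":0,"claw":8.5},
    {"tx":0,"ty":0,"tz":-0.5,"yaw":0,"claw":8.5},
    {"tx":0,"ty":0,"tz":0,"yaw":0,"claw":8.5},
    {"tx":0,"ty":0,"tz":0,"yaw":0,"claw":6.5},
    {"tx":0,"ty":0,"tz":0,"yaw":0,"claw":6.0},
    {"tx":0,"ty":0,"tz":0,"yaw":0,"claw":5.6},
    {"tx":0,"ty":0,"tz":0,"yaw":0,"claw":5.3},
    {"tx":0,"ty":0,"tz":0,"yaw":0,"claw":5.2}
  ],
  "newtons": 30
}}

```text
time_s: 3.75
position: [0.4603, 0.2008, 0.0845]
tool_rot: [[0.996, 0.088, 0.0], [0.088, -0.996, 0.0], [0.0, -0.0, -1.0]]
ft_force: [-0.4, -0.1, -0.2]
grip_width: 0.0518
gripper_force: 0.0
```

Request:
{"api": "servo_tool", "payload": {
  "steps": [
    {"tx":0,"ty":0,"tz":-0.1,"yaw":0,"claw":5.1},
    {"tx":0,"ty":0,"tz":0,"yaw":0,"claw":5.0},
    {"tx":0,"ty":0,"tz":0,"yaw":0,"claw":4.8},
    {"tx":0,"ty":0,"tz":0,"yaw":0,"claw":4.5},
    {"tx":0,"ty":0,"tz":0,"yaw":0,"claw":4.5},
    {"tx":0,"ty":0,"tz":0,"yaw":0,"claw":4.5}
  ],
  "newtons": 90
}}

```text
time_s: 4.35
position: [0.4602, 0.2008, 0.0835]
tool_rot: [[0.996, 0.088, 0.0], [0.088, -0.996, 0.0], [0.0, -0.0, -1.0]]
ft_force: [-1.6, 0.6, 3.5]
grip_width: 0.0472
gripper_force: 91.6
```

Request:
{"api": "servo_tool", "payload": {
  "steps": [
    {"tx":0,"ty":0,"tz":0.2,"yaw":0,"claw":4.5},
    {"tx":0,"ty":0,"tz":0.5,"yaw":0,"claw":4.5},
    {"tx":0,"ty":0,"tz":0.8,"yaw":0,"claw":4.5},
    {"tx":0,"ty":0,"tz":1,"yaw":0,"claw":4.5},
    {"tx":0,"ty":0,"tz":1,"yaw":0,"claw":4.5},
    {"tx":0,"ty":0,"tz":1,"yaw":0,"claw":4.5},
    {"tx":0,"ty":0,"tz":1,"yaw":0,"claw":4.5},
    {"tx":0,"ty":0,"tz":1,"yaw":0,"claw":4.5},
    {"tx":0,"ty":0,"tz":1,"yaw":0,"claw":4.5},
    {"tx":0,"ty":0,"tz":0.5,"yaw":0,"claw":4.5},
    {"tx":0,"ty":0,"tz":0,"yaw":0,"claw":4.5}
  ]
}}

```text
time_s: 5.45
position: [0.4605, 0.2009, 0.1641]
tool_rot: [[0.996, 0.088, 0.001], [0.088, -0.996, 0.0], [0.001, -0.0, -1.0]]
ft_force: [0.7, 0.6, -2.1]
grip_width: 0.0476
gripper_force: 92.7
```

```bash
python3 - <<'E'
from h import *
s=env.observe(); print(s["position"],s["ft_force"],s["wrist_torque"],s["gripper_force"])
im,d=shot("scene","scene2"); P=cloud("scene",d)
m=(abs(P[...,1]-.211)<.06)&(P[...,0]>.485)&(P[...,0]<.64)&(P[...,2]>.105)&(P[...,2]<.23); q=P[m]
print(len(q),q.min(0),q.max(0),np.polyfit(q[:,0],q[:,2],1))
u,v=map(int,proj("scene",(.5,.201,.15))); save(im,"s2",(u-80,v-60,u+80,v+60),4)
E
```

```text
[0.46051224 0.20085023 0.16406194] [ 0.72095205  0.5550556  -2.0550737 ] [-0.04351104  0.24247491 -0.01115917] 92.6531732082367
929 [0.4853277  0.17056799 0.14836087] [0.61994172 0.25424235 0.16710196] [-0.0720406   0.19913283]
```

View pics/s2.png

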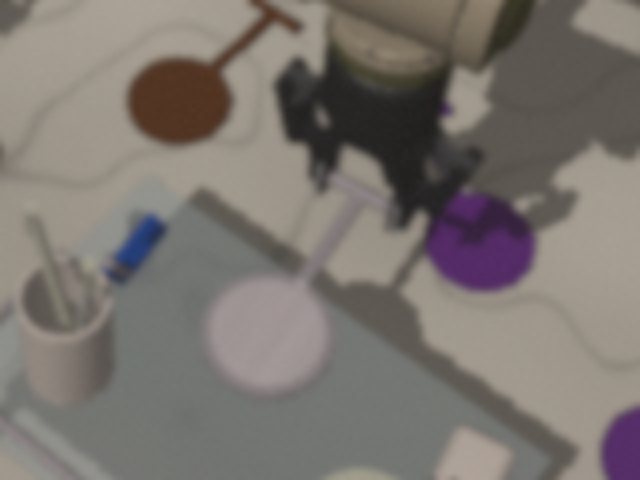

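The picture shows the mirror pinched and level (head at (268,330), bar at (357,193)), well clear of the shelf. Next: up and out to free space.

Request:
{"api": "servo_tool", "payload": {
  "steps": [
    {"tx":0,"ty":0,"tz":0.7,"yaw":0,"claw":4.5},
    {"tx":0,"ty":0,"tz":1.3,"yaw":0,"claw":4.5},
    {"tx":0,"ty":0,"tz":1.5,"yaw":0,"claw":4.5},
    {"tx":0,"ty":0,"tz":1.5,"yaw":0,"claw":4.5},
    {"tx":0,"ty":0,"tz":1.5,"yaw":0,"claw":4.5},
    {"tx":0,"ty":0,"tz":1.5,"yaw":0,"claw":4.5},
    {"tx":-0.4,"ty":-0.5,"tz":1.5,"yaw":0,"claw":4.5},
    {"tx":-0.8,"ty":-1,"tz":1.5,"yaw":0,"claw":4.5},
    {"tx":-0.8,"ty":-1.5,"tz":1.5,"yaw":0,"claw":4.5},
    {"tx":-0.8,"ty":-1.5,"tz":1.5,"yaw":0,"claw":4.5},
    {"tx":-0.8,"ty":-1.5,"tz":1.5,"yaw":0,"claw":4.5},
    {"tx":-0.8,"ty":-1.5,"tz":1.5,"yaw":0,"claw":4.5},
    {"tx":-0.8,"ty":-1.5,"tz":1,"yaw":0,"claw":4.5},
    {"tx":-0.8,"ty":-1.5,"tz":0.5,"yaw":0,"claw":4.5},
    {"tx":-0.8,"ty":-1.5,"tz":0,"yaw":0,"claw":4.5},
    {"tx":-0.8,"ty":-1.5,"tz":0,"yaw":0,"claw":4.5},
    {"tx":-0.4,"ty":-1,"tz":0,"yaw":0,"claw":4.5},
    {"tx":0,"ty":-0.5,"tz":0,"yaw":0,"claw":4.5},
    {"tx":0,"ty":0,"tz":0,"yaw":0,"claw":4.5}
  ]
}}

```text
time_s: 7.4
position: [0.3805, 0.0505, 0.3483]
tool_rot: [[0.996, 0.087, 0.0], [0.087, -0.996, 0.0], [0.0, -0.0, -1.0]]
ft_force: [0.2, -0.2, -2.4]
grip_width: 0.0473
gripper_force: 92.8
```

Request:
{"api": "servo_tool", "payload": {
  "steps": [
    {"tx":0,"ty":0,"tz":0,"yaw":0,"claw":4.5},
    {"tx":0,"ty":0,"tz":0,"yaw":0,"claw":4.5}
  ],
  "newtons": 20
}}

```text
time_s: 7.6
position: [0.3804, 0.0512, 0.3482]
tool_rot: [[0.996, 0.089, -0.0], [0.089, -0.996, 0.0], [-0.0, -0.0, -1.0]]
ft_force: [-0.4, 0.3, -2.3]
grip_width: 0.0473
gripper_force: 92.8
```

Request:
{"api": "servo_tool", "payload": {
  "steps": [
    {"tx":0,"ty":0,"tz":0,"yaw":0,"claw":4.75},
    {"tx":0,"ty":0,"tz":0,"yaw":0,"claw":4.78},
    {"tx":0,"ty":0,"tz":0,"yaw":0,"claw":4.8}
  ],
  "newtons": 20
}}

```text
time_s: 7.9
position: [0.3803, 0.0509, 0.3483]
tool_rot: [[0.996, 0.089, -0.0], [0.089, -0.996, 0.0], [-0.0, -0.0, -1.0]]
ft_force: [0.2, -0.3, -1.5]
grip_width: 0.0482
gripper_force: 62.5
```

Request:
{"api": "servo_tool", "payload": {
  "steps": [
    {"tx":0,"ty":0,"tz":0,"yaw":0,"claw":4.83},
    {"tx":0,"ty":0,"tz":0,"yaw":0,"claw":4.86},
    {"tx":0,"ty":0,"tz":0,"yaw":0,"claw":4.86}
  ]
}}

```text
time_s: 8.2
position: [0.3803, 0.0508, 0.3483]
tool_rot: [[0.996, 0.088, 0.0], [0.088, -0.996, -0.0], [0.0, 0.0, -1.0]]
ft_force: [0.5, -0.1, -2.4]
grip_width: 0.0489
gripper_force: 43.8
```

Request:
{"api": "servo_tool", "payload": {
  "steps": [
    {"tx":0,"ty":0,"tz":0,"yaw":0,"claw":4.9},
    {"tx":0,"ty":0,"tz":0,"yaw":0,"claw":4.93},
    {"tx":0,"ty":0,"tz":0,"yaw":0,"claw":4.95},
    {"tx":0,"ty":0,"tz":0,"yaw":0,"claw":4.95}
  ]
}}

```text
time_s: 8.6
position: [0.3802, 0.0508, 0.3482]
tool_rot: [[0.996, 0.088, -0.0], [0.088, -0.996, 0.0], [-0.0, -0.0, -1.0]]
ft_force: [-1.4, -0.2, -3.8]
grip_width: 0.0497
gripper_force: 14.7
```

Request:
{"api": "servo_tool", "payload": {
  "steps": [
    {"tx":0,"ty":0,"tz":0,"yaw":0,"claw":4.97},
    {"tx":0,"ty":0,"tz":0,"yaw":0,"claw":4.978},
    {"tx":0,"ty":0,"tz":0,"yaw":0,"claw":4.978},
    {"tx":0,"ty":0,"tz":0,"yaw":0,"claw":4.978},
    {"tx":0,"ty":0,"tz":0,"yaw":0,"claw":4.978},
    {"tx":0,"ty":0,"tz":0,"yaw":0,"claw":4.978}
  ]
}}

```text
time_s: 9.2
position: [0.3802, 0.0508, 0.3483]
tool_rot: [[0.996, 0.088, -0.0], [0.088, -0.996, -0.0], [-0.0, 0.0, -1.0]]
ft_force: [-0.0, -0.2, -2.8]
grip_width: 0.05
gripper_force: 6.0
```

```bash
cat > look.py <<'E'
from h import *
import sys
s=env.observe(); p=s["position"]; print(s["time_s"],p,s["ft_force"],s["wrist_torque"],s["gripper_force"],s["grip_width"])
im,d=shot("scene","l"); P=cloud("scene",d)
m=(abs(P[...,1]-p[1])<.055)&(abs(P[...,0]-p[0])<.17)&(P[...,2]>.12)&(P[...,2]<p[2]-.022); q=P[m]
print("hanging",len(q),q.min(0),q.max(0),q.mean(0),"lean deg",np.degrees(np.arctan(np.polyfit(q[:,2],q[:,0],1)[0])))
E
python3 look.py
```

```text
9.2 [0.38023583 0.05079557 0.34832184] [-0.0148013  -0.21832806 -2.81530001] [0.02735479 0.04966952 0.00093743] 6.025274991989136 0.05002379937187506
hanging 605 [0.37888198 0.01170821 0.18453247] [0.40254943 0.09449325 0.32511616] [0.39362294 0.05401695 0.23698381] lean deg -7.050494419636481
```

Request:
{"api": "servo_tool", "payload": {
  "steps": [
    {"tx":0,"ty":0,"tz":0,"yaw":0,"claw":4.983},
    {"tx":0,"ty":0,"tz":0,"yaw":0,"claw":4.983},
    {"tx":0,"ty":0,"tz":0,"yaw":0,"claw":4.983},
    {"tx":0,"ty":0,"tz":0,"yaw":0,"claw":4.983}
  ]
}}

```text
time_s: 9.65
position: [0.3803, 0.0508, 0.3483]
tool_rot: [[0.996, 0.088, 0.0], [0.088, -0.996, -0.0], [0.0, 0.0, -1.0]]
ft_force: [-0.5, -0.6, -3.2]
grip_width: 0.0502
gripper_force: 4.6
```

```bash
python3 look.py
```

```text
9.65 [0.38025761 0.05079068 0.34832319] [-0.53606486 -0.56443868 -3.24006406] [-0.0231201   0.06720382 -0.03147257] 4.615633562207222 0.05015948083820668
hanging 577 [0.37855458 0.0093544  0.17942422] [0.39530435 0.09342365 0.32497342] [0.38866652 0.05362842 0.23667871] lean deg -4.182287089405693
```

Request:
{"api": "servo_tool", "payload": {
  "steps": [
    {"tx":0,"ty":0,"tz":0,"yaw":0,"claw":4.986},
    {"tx":0,"ty":0,"tz":0,"yaw":0,"claw":4.986},
    {"tx":0,"ty":0,"tz":0,"yaw":0,"claw":4.986},
    {"tx":0,"ty":0,"tz":0,"yaw":0,"claw":4.9},
    {"tx":0,"ty":0,"tz":0,"yaw":0,"claw":4.7},
    {"tx":0,"ty":0,"tz":0,"yaw":0,"claw":4.5},
    {"tx":0,"ty":0,"tz":0,"yaw":0,"claw":4.5},
    {"tx":0,"ty":0,"tz":0,"yaw":0,"claw":4.5}
  ],
  "newtons": 80
}}

```text
time_s: 10.5
position: [0.3803, 0.0508, 0.3483]
tool_rot: [[0.996, 0.088, 0.0], [0.088, -0.996, -0.0], [0.0, 0.0, -1.0]]
ft_force: [0.8, -1.0, -2.1]
grip_width: 0.0476
gripper_force: 82.4
```

```bash
python3 look.py; python3 - <<'E'
from h import *
im=np.load("pics/l.npz")["im"]; u,v=map(int,proj("scene",(.42,-.05,.27))); save(im,"s3",(u-130,v-80,u+70,v+70),4)
E
```

```text
10.5 [0.38026212 0.05079005 0.34832482] [ 0.75569517 -1.02084916 -2.10519058] [0.00373941 0.0053024  0.05839788] 82.36597895622253 0.04764240403726882
hanging 575 [0.37909052 0.00978916 0.18178394] [0.39597295 0.09319941 0.3254885 ] [0.3884456  0.05348343 0.23621794] lean deg -4.108156948462784
```

View pics/s3.png

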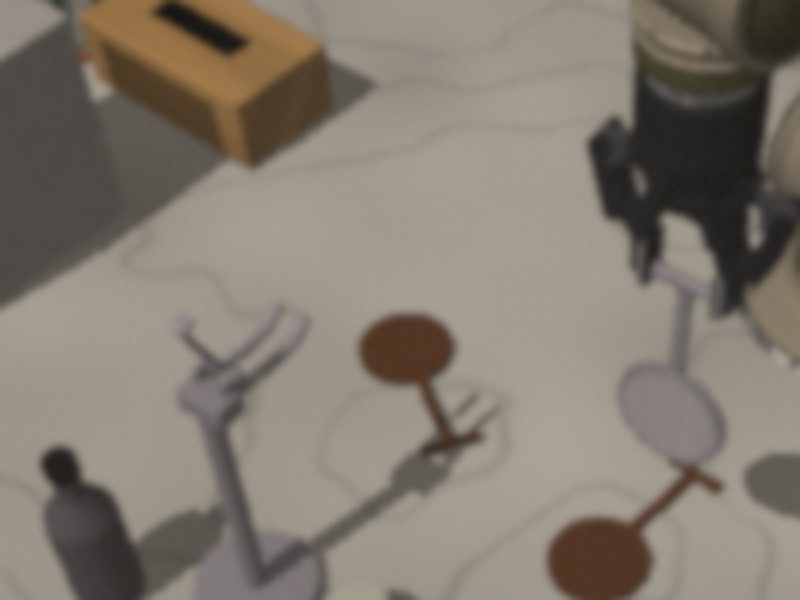

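The mirror hangs straight below the bar at (685,285) with its head at (672,412), clamped at 82 N. The hanger is at (210,390) with its keeper up at (185,325). Next: move to a point in front of the hanger.

Request:
{"api": "servo_tool", "payload": {
  "steps": [
    {"tx":0.1,"ty":-0.6,"tz":0,"yaw":0,"claw":4.5},
    {"tx":0.2,"ty":-1.2,"tz":-0.3,"yaw":0,"claw":4.5},
    {"tx":0.2,"ty":-1.8,"tz":-0.5,"yaw":0,"claw":4.5},
    {"tx":0.2,"ty":-1.8,"tz":-0.6,"yaw":0,"claw":4.5},
    {"tx":0.2,"ty":-1.8,"tz":-0.6,"yaw":0,"claw":4.5},
    {"tx":0.2,"ty":-1.8,"tz":-0.6,"yaw":0,"claw":4.5},
    {"tx":0.2,"ty":-1.8,"tz":-0.6,"yaw":0,"claw":4.5},
    {"tx":0.2,"ty":-1.8,"tz":-0.6,"yaw":0.1,"claw":4.5},
    {"tx":0.2,"ty":-1.8,"tz":-0.6,"yaw":0.1,"claw":4.5},
    {"tx":0.2,"ty":-1.8,"tz":-0.6,"yaw":0.1,"claw":4.5},
    {"tx":0.2,"ty":-1.8,"tz":-0.6,"yaw":0.1,"claw":4.5},
    {"tx":0.2,"ty":-1.8,"tz":-0.6,"yaw":0,"claw":4.5},
    {"tx":0.2,"ty":-1.8,"tz":-0.6,"yaw":0,"claw":4.5},
    {"tx":0.2,"ty":-1.8,"tz":-0.6,"yaw":0,"claw":4.5},
    {"tx":0.3,"ty":-1.5,"tz":-0.6,"yaw":0,"claw":4.5},
    {"tx":0.3,"ty":-1,"tz":-0.6,"yaw":0,"claw":4.5},
    {"tx":0.2,"ty":-0.5,"tz":-0.4,"yaw":0,"claw":4.5},
    {"tx":0,"ty":0,"tz":0,"yaw":0,"claw":4.5}
  ]
}}

```text
time_s: 12.35
position: [0.4153, -0.2134, 0.2577]
tool_rot: [[0.995, 0.095, -0.001], [0.095, -0.995, 0.001], [-0.001, -0.001, -1.0]]
ft_force: [0.6, 0.4, -2.5]
grip_width: 0.0471
gripper_force: 82.6
```

```bash
python3 - <<'E'
from h import *
s=env.observe(); print(s["time_s"],s["position"],s["tool_rot"][:,1],s["ft_force"],s["gripper_force"])
p=s["position"]
for n in("scene","top"):
    im,d=shot(n,n+"4"); P=cloud(n,d); x,y,z=P[...,0],P[...,1],P[...,2]
    m=(abs(x-p[0])<.05)&(abs(y-p[1])<.06)&(z<p[2]-.03)&(z>p[2]-.2); q=P[m]
    hnd=q[(q[:,2]>p[2]-.068)]; print(n,"handle",len(hnd),hnd.mean(0) if len(hnd) else "", "all",q.min(0),q.max(0))
    g=(z>.212)&(z<.24)&(x>.475)&(x<.545)&(abs(y+.205)<.04); pr=P[g]; c=pr[:,1]-(-.205+.1*(pr[:,0]-.51))
    for t in(pr[c>0],pr[c<0]):
        if len(t)>4: print("  prong",len(t),np.polyfit(t[:,0]-.51,t[:,1],1),t[:,0].min())
    u,v=map(int,proj(n,(.47,-.21,.24)));  save(im,n+"4",(u-45,v-45,u+45,v+45),6)
a=cv2.imread("pics/scene4.png");b=cv2.imread("pics/top4.png");cv2.imwrite("pics/v4.png",np.hstack([cv2.resize(a,(400,400)),cv2.resize(b,(400,400))]))
E
```

```text
12.35 [ 0.41531983 -0.21339862  0.257683  ] [ 9.50559588e-02 -9.95471436e-01 -9.92277971e-04] [ 0.5796192   0.44512714 -2.49435565] 82.59905576705933
scene handle 34 [ 0.4184599  -0.21116482  0.20974484] all [ 0.41143621 -0.25057267  0.08989977] [ 0.43104416 -0.17002355  0.2271449 ]
  prong 65 [ 0.12485612 -0.1916422 ] 0.4788540945939186
  prong 63 [ 0.10686452 -0.21538653] 0.4824704410024997
top handle 0  all [ 0.41484619 -0.18262776  0.12588504] [ 0.4220742  -0.1715409   0.16301038]
  prong 64 [ 0.09931356 -0.19376313] 0.48066475292885236
  prong 62 [ 0.09527519 -0.21770211] 0.48343341046579746
```

View pics/v4.png

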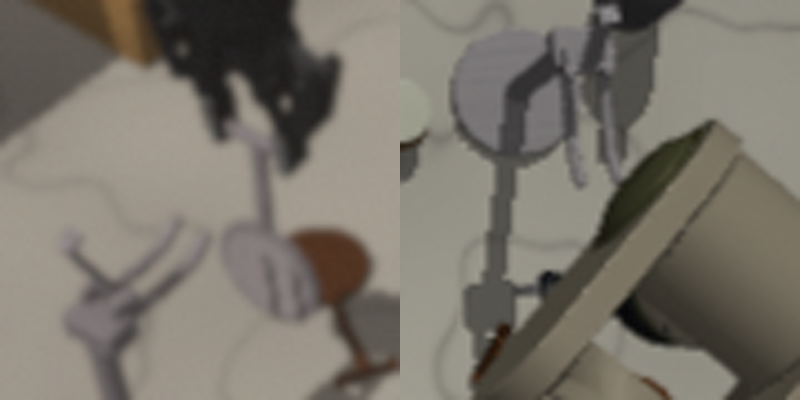

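Left view: mirror hangs at (262,190) in front of the prongs, whose tips are at (178,225) and (207,240). The handle lines up with the gap to within ~1.5 mm. Next: go in.

Request:
{"api": "servo_tool", "payload": {
  "steps": [
    {"tx":0.5,"ty":0.0,"tz":0,"yaw":0,"claw":4.5},
    {"tx":1,"ty":0.09,"tz":0,"yaw":0,"claw":4.5},
    {"tx":1,"ty":0.09,"tz":0,"yaw":0,"claw":4.5},
    {"tx":1,"ty":0.1,"tz":0,"yaw":0,"claw":4.5},
    {"tx":1,"ty":0.1,"tz":0,"yaw":0,"claw":4.5},
    {"tx":1,"ty":0.1,"tz":0,"yaw":0,"claw":4.5},
    {"tx":1,"ty":0.09,"tz":0,"yaw":0,"claw":4.5},
    {"tx":1,"ty":0.09,"tz":0,"yaw":0,"claw":4.5},
    {"tx":1,"ty":0.09,"tz":0,"yaw":0,"claw":4.5},
    {"tx":0.6,"ty":0.06,"tz":0,"yaw":0,"claw":4.5},
    {"tx":0.3,"ty":0.03,"tz":0,"yaw":0,"claw":4.5},
    {"tx":0,"ty":0,"tz":0,"yaw":0,"claw":4.5},
    {"tx":0,"ty":0,"tz":0,"yaw":0,"claw":4.5}
  ]
}}

```text
time_s: 13.75
position: [0.509, -0.2048, 0.2583]
tool_rot: [[0.995, 0.095, -0.0], [0.095, -0.995, 0.0], [-0.0, -0.0, -1.0]]
ft_force: [0.4, -0.1, -2.0]
grip_width: 0.0474
gripper_force: 82.6
```

```bash
python3 - <<'E'
from h import *
s=env.observe(); print(s["time_s"],s["position"],s["ft_force"],s["wrist_torque"])
im,d=shot("scene","scene5"); u,v=map(int,proj("scene",(.51,-.2045,.24))); save(im,"s5",(u-45,v-30,u+45,v+45),8)
E
```

```text
13.75 [ 0.50903325 -0.20482738  0.258314  ] [ 0.41909016 -0.08377989 -1.96035497] [ 0.00246199 -0.01955351 -0.02126675]
```

View pics/s5.png

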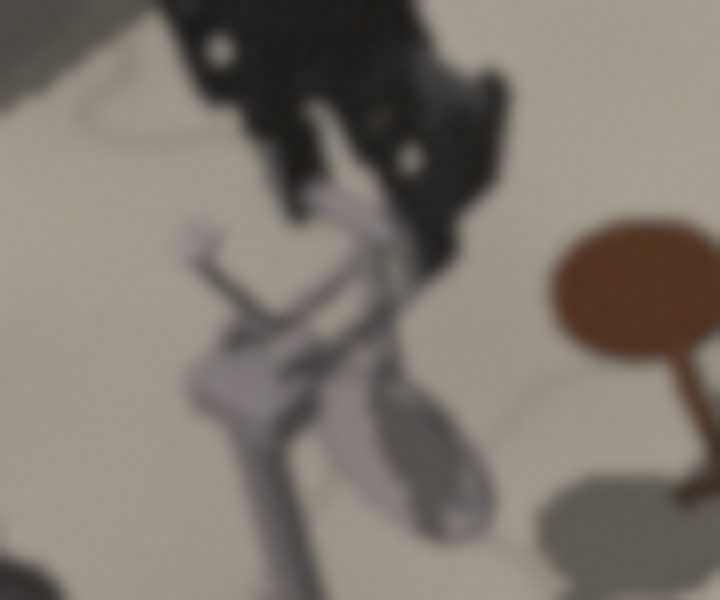

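Handle passes between the prongs at (390,270), bar above them at (350,210), keeper end at (195,240) clear of the gripper. Lowering.

Request:
{"api": "servo_tool", "payload": {
  "steps": [
    {"tx":0,"ty":0,"tz":-0.5,"yaw":0,"claw":4.5},
    {"tx":0,"ty":0,"tz":-0.6,"yaw":0,"claw":4.5},
    {"tx":0,"ty":0,"tz":-0.6,"yaw":0,"claw":4.5},
    {"tx":0,"ty":0,"tz":-0.4,"yaw":0,"claw":4.5},
    {"tx":0,"ty":0,"tz":-0.2,"yaw":0,"claw":4.5},
    {"tx":0,"ty":0,"tz":-0.1,"yaw":0,"claw":4.5},
    {"tx":0,"ty":0,"tz":0,"yaw":0,"claw":4.5},
    {"tx":0,"ty":0,"tz":0,"yaw":0,"claw":4.5}
  ]
}}

```text
time_s: 14.6
position: [0.5092, -0.2048, 0.2361]
tool_rot: [[0.995, 0.095, 0.001], [0.095, -0.995, -0.001], [0.001, 0.001, -1.0]]
ft_force: [-5.0, 2.8, 10.9]
grip_width: 0.0472
gripper_force: 83.9
```

```bash
python3 - <<'E'
from h import *
s=env.observe(); p5=np.array([.509,-.2048,.2583]); p=np.array(s["position"]); print(s["ft_force"],p)
shot("scene","scene6")
ey=np.array([-.095,.9955]); ex=np.array([.9955,.095])
for n,t in(("scene5",p5),("scene6",p),("scene4",np.array([.4153,-.2134,.2577]))):
    P=cloud("scene",np.load(f"pics/{n}.npz")["d"]); r=P-t; a=r[...,:2]@ex; b=r[...,:2]@ey; z=r[...,2]
    m=(abs(b)<.02)&(abs(b)>.007)&(abs(a)<.012)&(abs(z)<.013)
    print(n,"bar top-ish: n",m.sum(),"x",np.percentile(a[m],[5,50,95])*1e3,"z",np.percentile(z[m],[5,25,50,75,95])*1e3)
    h=(abs(b)<.05)&(abs(a)<.035)&(z<-.065)&(z>-.18); print("  head b,z,a ranges",np.percentile(b[h],[1,99])*1e3,np.percentile(z[h],[1,99])*1e3,np.percentile(a[h],[5,50,95])*1e3)
P=cloud("scene",np.load("pics/scene0.npz")["d"]); r=P-np.array([.509,-.2045,0]); a=r[...,:2]@ex; b=r[...,:2]@ey; z=r[...,2]
for lo in range(-28,48,6):
    o=[]
    for sg in(1,-1):
        m=(abs(b-sg*.012)<.005)&(a>lo/1e3)&(a<(lo+6)/1e3)&(z>.21)&(z<.245); o.append((m.sum(),round(float(np.percentile(z[m],80))*1e3,1) if m.any() else 0))
    print(lo,o)
E
```

```text
[-5.01671265  2.80570373 10.92361116] [ 0.5091524  -0.20477625  0.23606154]
scene5 bar top-ish: n 21 x [-2.26189185  1.61996353  3.64275532] z [-10.97109646  -5.75266249  -3.79255335  -2.24789704  -1.17741255]
  head b,z,a ranges [-33.32906127  40.96422554] [-164.19568865  -68.69028816] [ 3.69727434  8.89151505 11.85314102]
scene6 bar top-ish: n 38 x [-9.61263929  2.35820462 10.78441415] z [-12.79099978 -10.97623166  -5.9792564   -3.58941851  -0.93154164]
  head b,z,a ranges [-38.91283778  41.26123689] [-163.93236003  -71.79803191] [ 3.00749564  8.40156522 11.1454609 ]
scene4 bar top-ish: n 25 x [-2.69628793  1.69753237  4.5031769 ] z [-9.1364453  -6.59213596 -3.87523942 -2.29572517 -0.01304116]
  head b,z,a ranges [-37.50432256  41.57815703] [-162.82567754  -70.05080322] [ 4.16555842  9.00174843 12.214483  ]
-28 [(np.int64(5), 231.9), (np.int64(4), 233.7)]
-22 [(np.int64(7), 232.1), (np.int64(5), 231.7)]
-16 [(np.int64(6), 229.2), (np.int64(9), 229.3)]
-10 [(np.int64(9), 227.3), (np.int64(6), 228.5)]
-4 [(np.int64(4), 224.4), (np.int64(5), 225.0)]
2 [(np.int64(5), 224.8), (np.int64(6), 223.0)]
8 [(np.int64(7), 223.6), (np.int64(6), 223.6)]
14 [(np.int64(4), 225.6), (np.int64(6), 224.9)]
20 [(np.int64(6), 226.4), (np.int64(3), 226.1)]
26 [(np.int64(6), 226.8), (np.int64(7), 227.3)]
32 [(np.int64(5), 229.0), (np.int64(3), 228.6)]
38 [(np.int64(7), 241.4), (np.int64(1), 243.4)]
44 [(np.int64(12), 243.2), (np.int64(3), 232.2)]
```

Bar sits ~6 mm below the TCP, i.e. at z≈0.230 — seated in the dip. Releasing.

Request:
{"api": "servo_tool", "payload": {
  "steps": [
    {"tx":0,"ty":0,"tz":0,"yaw":0,"claw":4.85},
    {"tx":0,"ty":0,"tz":0,"yaw":0,"claw":4.92},
    {"tx":0,"ty":0,"tz":0,"yaw":0,"claw":4.97},
    {"tx":0,"ty":0,"tz":0,"yaw":0,"claw":5.0},
    {"tx":0,"ty":0,"tz":0,"yaw":0,"claw":5.05},
    {"tx":0,"ty":0,"tz":0,"yaw":0,"claw":5.2},
    {"tx":0,"ty":0,"tz":0,"yaw":0,"claw":5.6},
    {"tx":0,"ty":0,"tz":0,"yaw":0,"claw":6.2},
    {"tx":0,"ty":0,"tz":0,"yaw":0,"claw":6.6},
    {"tx":0,"ty":0,"tz":0,"yaw":0,"claw":6.6}
  ]
}}

```text
time_s: 15.65
position: [0.5093, -0.2048, 0.2343]
tool_rot: [[0.995, 0.095, -0.0], [0.095, -0.995, -0.0], [-0.0, 0.0, -1.0]]
ft_force: [0.7, 0.2, 0.0]
grip_width: 0.0658
gripper_force: 0.0
```

```bash
cat > l7.py <<'E'
from h import *
import sys
s=env.observe(); print(s["time_s"],s["position"],s["ft_force"],s["wrist_torque"],s["grip_width"])
im,d=shot("scene",sys.argv[1]); P=cloud("scene",d)
ex=np.array([.9955,.095]);ey=np.array([-.095,.9955])
r=P-np.array([.509,-.2045,.23]); a=r[...,:2]@ex; b=r[...,:2]@ey; z=r[...,2]
h=(abs(b)<.055)&(abs(a)<.045)&(z<-.065)&(z>-.18); print("head b,z,a",np.percentile(b[h],[1,99])*1e3,np.percentile(z[h],[1,99])*1e3,np.percentile(a[h],[5,50,95])*1e3,h.sum())
m=(abs(b)<.026)&(abs(b)>.017)&(abs(a)<.02)&(abs(z)<.013); print("bar ends a,z",np.median(a[m])*1e3,np.percentile(z[m],[10,50,90])*1e3,m.sum())
k=(abs(b)<.012)&(a>.025)&(a<.13)&(z>.02)&(z<.095); q=np.c_[a[k],z[k]]*1e3
if k.sum()>5:
    i=q[:,1]>q[:,1].max()-12; print("keeper n",k.sum(),"end",q[i].mean(0),"line",np.degrees(np.arctan2(*(q[i].mean(0)-[48,10])[::-1])),"b",np.median(b[k])*1e3,q.max(0))
u,v=map(int,proj("scene",(.51,-.2045,.24))); save(im,sys.argv[1],(u-45,v-40,u+45,v+45),7)
E
python3 l7.py scene7
```

```text
15.65 [ 0.50925259 -0.20481012  0.23432329] [0.70539119 0.24881895 0.04160078] [ 0.00450198 -0.00459215  0.01625492] 0.06584617459101762
head b,z,a [-38.91107217  39.81435209] [-156.44766954  -69.76393991] [2.69605066 7.58665193 9.97328305] 329
bar ends a,z 1.7564816453659133 [0.01148028 3.39161207 5.88556787] 19
keeper n 49 end [70.56697059 71.79511037] line 69.9383004114662 b 2.4876143721933386 [75.37836886 75.62951661]
```

Released; mirror hangs with bar at z≈0.230 and a keeper angle of about 1.92 rad. Now raise, close the fingers, go behind the keeper.

Request:
{"api": "servo_tool", "payload": {
  "steps": [
    {"tx":0,"ty":0,"tz":0.3,"yaw":0,"claw":6.6},
    {"tx":0,"ty":0,"tz":0.6,"yaw":0,"claw":6.6},
    {"tx":0,"ty":0,"tz":1,"yaw":0,"claw":6.6},
    {"tx":0,"ty":0,"tz":1.5,"yaw":0,"claw":6.6},
    {"tx":0,"ty":0,"tz":2,"yaw":0,"claw":6.6},
    {"tx":0,"ty":0,"tz":2,"yaw":0,"claw":6.6},
    {"tx":0,"ty":0,"tz":2,"yaw":0,"claw":4},
    {"tx":0,"ty":0,"tz":2,"yaw":0,"claw":2},
    {"tx":0,"ty":0,"tz":1.8,"yaw":0,"claw":0},
    {"tx":0,"ty":0,"tz":0.6,"yaw":0,"claw":0},
    {"tx":1.5,"ty":0.14,"tz":0,"yaw":0,"claw":0},
    {"tx":2,"ty":0.19,"tz":0,"yaw":0,"claw":0},
    {"tx":2,"ty":0.19,"tz":0,"yaw":0,"claw":0},
    {"tx":2,"ty":0.19,"tz":0,"yaw":0,"claw":0},
    {"tx":2,"ty":0.19,"tz":0,"yaw":0,"claw":0},
    {"tx":1.2,"ty":0.11,"tz":0,"yaw":0,"claw":0},
    {"tx":0,"ty":0,"tz":0,"yaw":0,"claw":0}
  ]
}}

```text
time_s: 17.4
position: [0.6171, -0.1945, 0.3711]
tool_rot: [[0.995, 0.096, -0.001], [0.096, -0.995, 0.001], [-0.001, -0.001, -1.0]]
ft_force: [0.1, 0.3, 0.1]
grip_width: -0.0001
gripper_force: 0.0
```

```bash
python3 l7.py scene8
```

```text
17.4 [ 0.61714861 -0.1944783   0.37105857] [0.08322324 0.29678585 0.13061283] [ 0.01370347 -0.04338914 -0.01564542] -0.00010979116033609148
head b,z,a [-37.580892    41.16376748] [-155.66009444  -67.66234951] [-0.64230162  2.44977361  4.40350029] 310
bar ends a,z 1.2315796377682278 [-3.52313416  2.5644674   5.42088533] 29
keeper n 49 end [70.66299925 72.77520078] line 70.14948760642774 b 2.146801871191826 [76.23885043 76.24571306]
```

View pics/scene8.png

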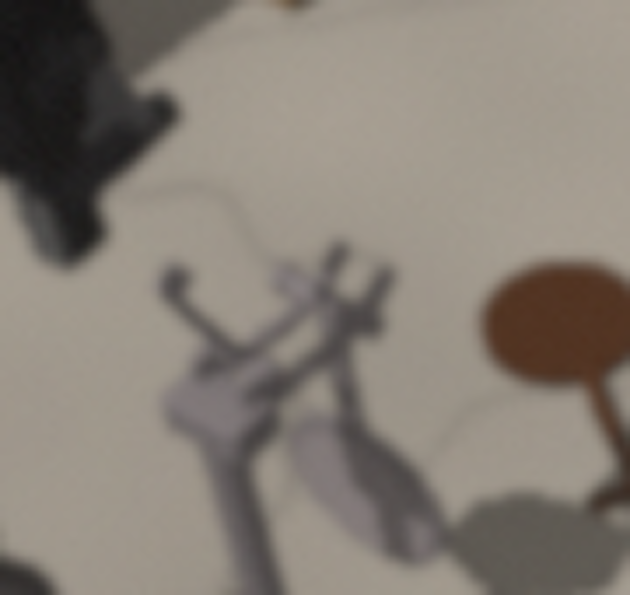

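Mirror hangs from its bar at (345,300), head below at (365,490), keeper end at (175,280) with closed fingers behind it. Now lower behind it and push over.

Request:
{"api": "servo_tool", "payload": {
  "steps": [
    {"tx":0,"ty":0,"tz":-1.5,"yaw":0,"claw":0},
    {"tx":0,"ty":0,"tz":-2,"yaw":0,"claw":0},
    {"tx":0,"ty":0,"tz":-2,"yaw":0,"claw":0},
    {"tx":0,"ty":0,"tz":-1,"yaw":0,"claw":0},
    {"tx":-0.5,"ty":-0.05,"tz":0,"yaw":0,"claw":0},
    {"tx":-0.8,"ty":-0.08,"tz":0,"yaw":0,"claw":0},
    {"tx":-0.8,"ty":-0.08,"tz":0,"yaw":0,"claw":0},
    {"tx":-0.8,"ty":-0.08,"tz":0,"yaw":0,"claw":0},
    {"tx":-0.8,"ty":-0.08,"tz":0,"yaw":0,"claw":0},
    {"tx":-0.8,"ty":-0.08,"tz":0,"yaw":0,"claw":0},
    {"tx":-0.8,"ty":-0.08,"tz":0,"yaw":0,"claw":0},
    {"tx":0,"ty":0,"tz":0,"yaw":0,"claw":0}
  ]
}}

```text
time_s: 18.65
position: [0.5624, -0.2001, 0.3077]
tool_rot: [[0.995, 0.095, 0.0], [0.095, -0.995, -0.0], [-0.0, 0.0, -1.0]]
ft_force: [0.9, 0.1, -1.0]
grip_width: -0.0003
gripper_force: 0.0
```

```bash
python3 l7.py scene9
```

```text
18.65 [ 0.56237816 -0.2001235   0.3076714 ] [ 0.92809309  0.11219507 -1.01428792] [ 0.01990831 -0.07145019 -0.00372167] -0.0003229093260373572
head b,z,a [-38.40993026  40.77364568] [-156.65144364  -69.6854279 ] [-0.99416326  2.47707894  4.39950374] 308
bar ends a,z 1.0826554638673176 [-3.85990718  2.04972131  5.46735633] 26
keeper n 105 end [62.56240104 89.04196267] line 79.56109479118307 b 3.4676395194454295 [65.66781619 94.61325248]
```

Request:
{"api": "servo_tool", "payload": {
  "steps": [
    {"tx":-0.58,"ty":-0.055,"tz":-0.1,"yaw":0,"claw":0},
    {"tx":-0.58,"ty":-0.055,"tz":-0.1,"yaw":0,"claw":0},
    {"tx":-0.6,"ty":-0.057,"tz":-0.3,"yaw":0,"claw":0},
    {"tx":-0.6,"ty":-0.057,"tz":-0.3,"yaw":0,"claw":0},
    {"tx":-0.6,"ty":-0.057,"tz":-0.6,"yaw":0,"claw":0},
    {"tx":-0.4,"ty":-0.04,"tz":-0.5,"yaw":0,"claw":0},
    {"tx":-0.4,"ty":-0.04,"tz":-0.5,"yaw":0,"claw":0},
    {"tx":-0.25,"ty":-0.024,"tz":-0.6,"yaw":0,"claw":0},
    {"tx":-0.25,"ty":-0.024,"tz":-0.6,"yaw":0,"claw":0},
    {"tx":-0.1,"ty":-0.01,"tz":-0.4,"yaw":0,"claw":0},
    {"tx":0,"ty":0,"tz":-0.2,"yaw":0,"claw":0},
    {"tx":0,"ty":0,"tz":0,"yaw":0,"claw":0}
  ]
}}

```text
time_s: 19.9
position: [0.5197, -0.2042, 0.2651]
tool_rot: [[0.995, 0.095, -0.0], [0.095, -0.995, 0.0], [-0.0, -0.0, -1.0]]
ft_force: [0.2, 0.2, 0.8]
grip_width: 0.0
gripper_force: 0.0
```

Tips at z≈0.246; the shut tongue's top should be at ≈0.242. Pressing down gently.

Request:
{"api": "servo_tool", "payload": {
  "steps": [
    {"tx":0,"ty":0,"tz":-0.2,"yaw":0,"claw":0},
    {"tx":0,"ty":0,"tz":-0.15,"yaw":0,"claw":0},
    {"tx":0,"ty":0,"tz":-0.1,"yaw":0,"claw":0},
    {"tx":0,"ty":0,"tz":0,"yaw":0,"claw":0}
  ]
}}

```text
time_s: 20.3
position: [0.5197, -0.2042, 0.261]
tool_rot: [[0.995, 0.095, 0.0], [0.095, -0.995, -0.0], [0.0, 0.0, -1.0]]
ft_force: [-0.2, -0.4, 1.1]
grip_width: 0.0001
gripper_force: 0.8
```

Request:
{"api": "servo_tool", "payload": {
  "steps": [
    {"tx":0,"ty":0,"tz":-0.1,"yaw":0,"claw":0},
    {"tx":0,"ty":0,"tz":-0.05,"yaw":0,"claw":0},
    {"tx":0,"ty":0,"tz":0,"yaw":0,"claw":0}
  ]
}}

```text
time_s: 20.6
position: [0.5197, -0.2042, 0.2608]
tool_rot: [[0.995, 0.095, 0.002], [0.095, -0.995, -0.001], [0.002, 0.001, -1.0]]
ft_force: [-3.1, 1.9, 10.2]
grip_width: -0.0004
gripper_force: 5.1
```

Hard stop at TCP z 0.261 (tips 0.242 = shut height) with 10 N. Retreating.

Request:
{"api": "servo_tool", "payload": {
  "steps": [
    {"tx":0,"ty":0,"tz":0.3,"yaw":0,"claw":0},
    {"tx":0,"ty":0,"tz":0.7,"yaw":0,"claw":0},
    {"tx":0,"ty":0,"tz":2,"yaw":0,"claw":0},
    {"tx":0,"ty":0,"tz":3,"yaw":0,"claw":0},
    {"tx":0,"ty":0,"tz":3,"yaw":0,"claw":0},
    {"tx":-2,"ty":0,"tz":2,"yaw":0,"claw":0},
    {"tx":-3,"ty":0,"tz":0,"yaw":0,"claw":0},
    {"tx":-3,"ty":0,"tz":0,"yaw":0,"claw":0},
    {"tx":-3,"ty":0,"tz":0,"yaw":0,"claw":0},
    {"tx":-1,"ty":0,"tz":0,"yaw":0,"claw":0},
    {"tx":0,"ty":0,"tz":0,"yaw":0,"claw":0},
    {"tx":0,"ty":0,"tz":0,"yaw":0,"claw":0}
  ]
}}

```text
time_s: 21.8
position: [0.4004, -0.2044, 0.3694]
tool_rot: [[0.995, 0.095, 0.0], [0.095, -0.995, -0.0], [0.0, 0.0, -1.0]]
ft_force: [0.5, -0.4, 0.6]
grip_width: 0.0001
gripper_force: 0.0
```

```bash
python3 l7.py sceneA; python3 - <<'E'
from h import *
P=cloud("scene",np.load("pics/sceneA.npz")["d"])
ex=np.array([.9955,.095]);ey=np.array([-.095,.9955]); r=P-np.array([.509,-.2045,.23]); a=r[...,:2]@ex*1e3; b=r[...,:2]@ey*1e3; z=r[...,2]*1e3
for lo in range(-30,48,8):
    m=(abs(b-1.5)<5)&(a>lo)&(a<lo+8)&(z>4)&(z<40)
    print(lo,m.sum(),np.median(z[m]) if m.any() else "")
E
```

```text
21.8 [ 0.4003641  -0.20443327  0.36939727] [ 0.5261405  -0.40548522  0.60217838] [ 0.01515045 -0.02516752  0.01271078] 5.1476929048028016e-05
head b,z,a [-39.9722338   40.99611381] [-157.30402829  -70.98928713] [-0.80060423  2.53109752  4.31480347] 309
bar ends a,z 1.4787562013008577 [-3.91056822  2.50114724  5.08006712] 29
-30 0 
-22 7 10.286934754094895
-14 8 10.17619140249501
-6 10 11.50907423425554
2 7 11.921660337356949
10 7 10.893306374691408
18 9 11.660486519268293
26 8 10.198797894486717
34 9 10.425363811667893
42 6 11.835082107253285
```

View pics/sceneA.png

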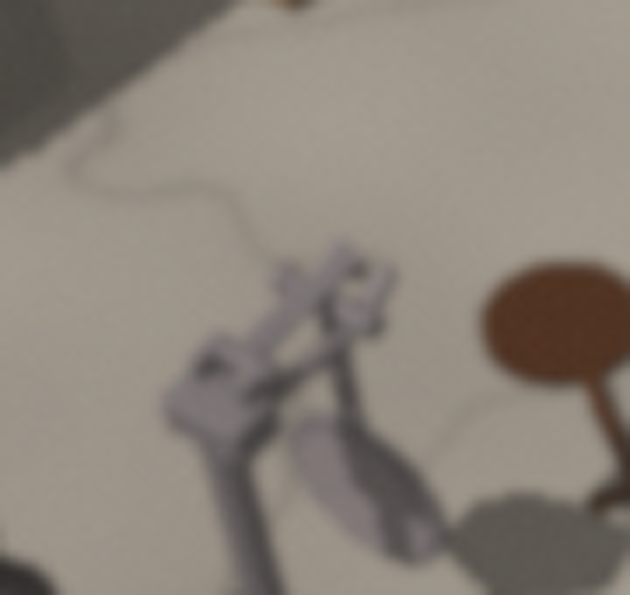

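The keeper lies level over the bar, from (215,365) to (345,260), with its top at seat +10 to +12 mm along its whole length. The mirror hangs below the prongs, head at (365,490). Handing in.

```bash
python3 -c "
from rig import env
print(env.close_job())"
```

```text
the job is handed in; nothing more can be done
None
```

The mirror hangs in the hanger's dip with its head below the prongs, the keeper is pushed fully shut over the bar, and the job was handed in at about 22 s with the robot touching nothing.

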